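# Press a brake lining block down and slide it under the leaf spring of a chamfering jig

## Robot

A 6-joint arm with a two-finger parallel gripper is mounted at the origin on a cart in front of the work surface, level with it; the furniture and walls round the work are solid. World frame = base frame: x ahead of the robot, y to its left, z up, the work surface at z = 0. Lengths are in mm, angles in rad, forces in N, time in s.
With the tool pointing down it reaches from about 350 to 975 mm from the base axis. Payload 7.1 kg.
Tool frame: the origin (TCP) lies at the very end of the fingers, on their centre line; the grasp point (between the pads) lies 19 mm behind it (ctrl.tcp_to_grasp is the distance from the TCP to the grasp point, in mm); z points along the fingers, x is the direction in which the jaws open and shut, and the axes are right-handed (so a half turn about z gives the same grasp; the last joint's range is limited). The gripper opens to 88 mm and grips with 3 to 60 N. Pads are 20 mm wide; open, the fingers measure 115 mm over their backs; the gripper's body (75 mm by 178 mm) begins 61 mm behind the grasp point.
Start: joints at [-1.293, 0.423, 1.63, -0, 1.089, -0.019], TCP at [182.806, -597.651, 195.775] pointing down, gripper open.
Joint ranges: [-3, 3], [-0.9, 2.11], [0.09, 2.58], [-1.31, 4.45], [0.11, 2.69], [-2.54, 2.54]. Speed limits (rad/s): [2.39, 2.39, 3.01, 3.14, 3.14, 3.14].

## Interface

Orientations are given as a rotation vector (axis times angle).
In Python, from workcell import get_obs, viewer, ctrl, masks_of gives the robot as it stands. The module is installed in compiled form; this text tells all that it offers.
- The arm moves only by the shell command python3 -m inch 'ROWS'. ROWS is JSON, a list of rows, each an object of numbers: "tx", "ty", "tz": the shift along the tool's x, y, z in cm; "ax", "ay", "az": the turn, a rotation vector about the tool's x, y, z in degrees; "jaw": the opening, from 0 (shut) to 1 (fully open). In form: [{"tx": .., "ty": .., "tz": .., "ax": .., "ay": .., "az": .., "jaw": ..}, ...]. A call has 1 to 12 rows; each row shifts and turns the commanded pose from where the row before left it, along the tool's axes as they then stand; what a row does not reach is not made up. A row lasts 1/8 s, in which the tool goes at most 62.5 mm and 10.7 degrees, less where a joint would pass 70% of its speed; a pose out of reach is approached as far as the arm can. A call is refused whole if a number of a shift passes 6.25 or a number of a turn 10.7, either way. A call with a gripper value outside its range is refused whole. The fingers move at their own pace and stop on an object; the grip force is fixed at half the most. Time passes only in rows, so rows that do not move let the fingers close. It gives the time, the measured TCP pose, the force and the opening at its end, in the units of the state.
- get_obs(): the state, without advancing time (a new reading comes with each control period).
- viewer.get_image(name): name is "scene" or "side" or "wrist"; returns (picture, depth): 384x512x3 uint8, red, green, blue; 384x512 float32, mm along the optical axis (not along the pixel's ray), 0 where there is no reading.
- viewer.get_calibration(name): a dict with "fx", "fy", "cx", "cy" (pixels), "rvec" (rotation vector, rad) and "tvec" (3), from world to camera coordinates, as OpenCV has them. Camera axes: x right, y down, z forward; pixel columns grow to the right and rows downward; lengths in mm; the calibration is good to about 2 mm. A picture is of the moment at which its call begins: read the wrist's pose just before it. get_calibration takes no time and is no camera call; for the wrist camera it gives the pose at the moment of the call.
- ctrl.close_job(): hands the job in, once; it reports no verdict.
Trained networks look in the newest picture that a camera, given by its name, has taken for a name from the list of things; names that differ only in an ending like _2 or _b are one class to them, and where a whole thing is asked for, a point or a joint stands for the part that bears it (a point fixed in the world has none). Each returns a list of dicts, best first, with "score" (0 to 1); they miss things now and then, are a little off and sometimes report something else, mostly with a low value. They report only what shows in the picture. A call takes as long as a camera call. They do not tell look-alikes from the thing itself.
- masks_of(camera, thing): "pixels" (384x512 bool, what is visible of it) and "location" ([column, row] in pixels, amid what is visible of it).
The state is a dict: "t": time; "qpos": joint angles; "qvel": joint speeds; "joint_torque": joint torques, N m; "ee_pos": TCP position; "orientation": TCP orientation; "ft_force": force on the tool from outside, world axes, zero at the start; "moment": the same for the moment, N m; "width": finger opening in mm.
Only numpy, scipy, OpenCV 4.12 (cv2) and the standard library are available. Lean on these libraries where they do the work, as an engineer would, in place of code of your own. Each camera call takes 0.05 s, during which the arm holds its last target. There are 200 camera calls.

## Task

Load the brown lining block that lies on the raised, springy loading tongue of the chamfering jig, ready for its edge to be filed: press it down hard with the fingertips so that the tongue goes flat and, still pressing, slide it along the lane under the leaf spring until its far end is up against the end stop and the tongue springs up again behind it. Then take the fingers away. Do not grasp or lift the block, only press and push it, and leave the other two blocks and the file where they are.

Things in the scene. Friction and masses are not known exactly. Their poses are not given: they have to be found in the camera images.
- jig: Grey and steel jig bolted to the bench, 246 mm long, 62 mm high. x axis: along the lane from the open mouth to the end stop (roughly away from the robot); y: left across the lane; z up. Origin: on the bench top below the tip of the flat loading tongue. Lane 58 mm wide between two 9 mm rails, rail tops at z 30 mm, x -93 to 107 mm. Oiled steel: the block slides on it far more easily than under a fingertip.
- block_center (a point): Centre of the block to load: brown friction block, 100 mm long, 54 wide, 25 thick, 0.07 to 0.13 kg, lying on its large face on the loading tongue, long side along the lane, nose up by about 6 degrees, its centre about 35 mm before the tongue's tip. x axis: along its length towards the stop; y: up through its thickness; z: across the lane.
- nest (a point): Fixed point where the block's centre belongs when loaded: jig frame x 54 mm, y 0, z 28.5 mm (nest floor at z 16 mm, block's top then at z 41 mm). The block's near end is then 4 mm past the tongue's tip and its hindmost 29 mm lie in the open before the leaf's lip: a fingertip that presses within about 20 mm of the near end stays clear of the leaf.
- stop (a point): Middle of the face of the fixed end stop, against which the block's far end goes: jig frame x 104 mm, z 24 mm (stop's top at z 34 mm; spring post behind it up to z 62 mm, as far as x 137 mm).
- leaf_lip (a point): Edge of the upturned lip of the leaf spring, facing the oncoming block: jig frame x 33 mm, z 45 mm at rest. The leaf is a dark steel strip 36 mm wide; its rounded nose, 13 mm beyond the lip, hangs at z 37 mm, 4 mm lower than the top of a block on the nest floor. A block pressed flat lifts the leaf by its lip (about 3 N to push in); one not pressed down stands too high and butts against the lip.
- tongue_tip (a point): Middle of the upper edge of the loading tongue's free end: z about 27 mm when up, 17 mm when flat. The tongue is 50 mm wide and reaches back 95 mm to its hinge at the mouth.
- tongue (a joint): Sprung loading tongue, hinged at the mouth end: 0 = up (tip raised 10 mm), 0.105 rad = flat. Flattening takes about 0.29 N m: 3 N at its tip, 6 N at 48 mm, 12 N at 25 mm from its hinge. It springs up by itself and, behind the loaded block, bars the way back. About 15 N on the block, 12 mm from its near end, flattens it and gives grip enough to drag the block home.
- leaf (a joint): Leaf spring: 0 = at rest, grows as its nose is lifted; about 0.05 rad when the block lies under it.
- next_block_a: Another brown lining block, 100 x 25 mm and 50 mm high, standing on its long edge on the bench to the left of the jig; origin at the centre of its underside. To be left alone.
- next_block_b: Another brown lining block, 100 x 25 mm and 57 mm high, standing on its long edge further to the left; origin at the centre of its underside. To be left alone.
- file: Flat file with a wooden handle, 258 mm long, 21 mm high, lying on the bench to the right of the jig, its blade towards the back; origin on the bench below the handle end of the blade. To be left alone.
There are look-alikes about, which are no part of the job. What is shaped like the part that bears block_center but turquoise is not meant.

How it is judged (in metres and radians):
On the way:
1. the fingers press the block down until the tongue is nearly flat, the block still in front of the nest (value of joint tongue above 0.06 rad and contact force between the fingers and block above 2 N and x of block_center in the frame of jig below 0.01 m), for 0.1 s.
At the end, for the whole second after the job is handed in: The block lies level on the nest floor under the lifted leaf spring, its far end within 4.5 mm of the end stop, the tongue up again behind it (within 0.02 rad), everything at rest (x of block_center in the frame of jig between 0.0495 and 0.0575 m and y of block_center in the frame of jig between -0.006 and 0.006 m and z of block_center in the frame of jig below 0.032 m and angle between block_center's own y axis and vertical below 0.06 rad and value of joint tongue below 0.02 rad and value of joint leaf above 0.03 rad and linear speed of block below 0.01 m/s); the robot touches nothing.
It fails at once if the block is lifted out of the jig's lane (z of block_center in the frame of jig above 0.055 m).
It fails at once if the fingers straddle the block to grip it by its sides (x of the grasp point in the frame of block_center between -0.045 and 0.045 m and z of the grasp point in the frame of block_center between -0.02 and 0.02 m and y of the grasp point in the frame of block_center below 0.0235 m).
It fails at once if one of the other blocks or the file is moved more than 20 mm (distance of any of next_block_a, next_block_b, file from where it was at the start of the episode above 0.02 m).
It also fails if it takes over 51 s, if anything falls off the work surface, if the arm or the gripper's body presses on something with over 40 N, if the wrist force passes 120 N, or if a joint passes its speed limit or range.

## Working session

There is one attempt and no reset: what is moved stays moved. The work goes in short steps, Python scripts to look and compute and a shell command to move; the robot and the scene stay as the last step left them, time stands still between calls to the robot, and variables do not carry over. Pictures are saved under pics/ and viewed, about 8 in all and at most 12, crops included, and the job is handed in when it is done.

```bash
mkdir -p pics; cat > h.py <<'E'
import numpy as np, cv2
from workcell import get_obs, viewer, ctrl, masks_of
def cal(n):
    c=viewer.get_calibration(n); R=cv2.Rodrigues(np.array(c['rvec'],float))[0]; return c,R,np.array(c['tvec'],float)
def world(n,depth,px):
    c,R,t=cal(n); px=np.atleast_2d(px).astype(int); z=depth[px[:,1],px[:,0]]
    P=np.c_[(px[:,0]-c['cx'])/c['fx']*z,(px[:,1]-c['cy'])/c['fy']*z,z]
    return (P-t)@R
def proj(n,W):
    c,R,t=cal(n); P=np.atleast_2d(W)@R.T+t
    return np.c_[P[:,0]/P[:,2]*c['fx']+c['cx'],P[:,1]/P[:,2]*c['fy']+c['cy']]
def save(n,img): cv2.imwrite(f'pics/{n}.png',img[:,:,::-1])
E
python3 - <<'E'
from h import *
o=get_obs(); print(o['t'],o['ee_pos'],o['orientation'],o['width'],o['ft_force'])
for n in ('scene','side'):
    im,d=viewer.get_image(n); save(n,im); np.save(f'pics/{n}_d.npy',d)
    for th in ('block_center','jig','next_block_a','file'):
        for m in masks_of(n,th):
            ys,xs=np.nonzero(m['pixels']); W=world(n,d,np.c_[xs,ys]); W=W[d[ys,xs]>0]
            print(n,th,round(m['score'],2),np.round(m['location']),len(xs),np.round(np.percentile(W,[2,50,98],axis=0)).tolist() if len(W) else '', im[ys,xs].mean(0).round())
E
python3 -c "
import cv2,numpy as np
a=cv2.imread('pics/scene.png');b=cv2.imread('pics/side.png')
cv2.imwrite('pics/both.png',cv2.resize(np.vstack([a,b]),(512*600//768*2//2,600)))"
```

```text
0.0 [ 182.65877461 -597.09365972  194.98450711] [-2.52464847e+00  1.86804679e+00  1.88370022e-03] 88.11781347981197 [ 0.4542312   0.38562397 -0.44725169]
scene block_center 0.93 [360. 186.] 621 [[379.0, -279.0, -0.0], [405.0, -224.0, 23.0], [442.0, -183.0, 27.0]] [ 24. 187. 174.]
scene block_center 0.93 [238. 280.] 1094 [[304.0, 160.0, -0.0], [335.0, 212.0, 23.0], [373.0, 260.0, 26.0]] [ 13. 121. 113.]
scene block_center 0.87 [182. 263.] 1046 [[406.0, 255.0, -2.0], [452.0, 296.0, 22.0], [505.0, 334.0, 26.0]] [ 19. 194. 181.]
scene block_center 0.85 [249. 205.] 760 [[470.0, 34.0, 20.0], [511.0, 69.0, 45.0], [569.0, 99.0, 52.0]] [157. 102.  72.]
scene block_center 0.74 [290. 246.] 978 [[312.0, -2.0, -3.0], [346.0, 59.0, 23.0], [387.0, 105.0, 27.0]] [ 18. 131. 122.]
scene block_center 0.28 [196. 200.] 505 [[571.0, 145.0, -2.0], [607.0, 172.0, 44.0], [668.0, 182.0, 51.0]] [143.  98.  73.]
scene jig 0.56 [239. 188.] 1840 [[449.0, -11.0, 2.0], [588.0, 54.0, 17.0], [685.0, 118.0, 58.0]] [134. 132. 126.]
scene jig 0.56 [255. 224.] 152 [[449.0, 54.0, 12.0], [463.0, 79.0, 16.0], [478.0, 104.0,
[... 649 characters left out ...]
er 0.61 [301. 241.] 752 [[313.0, 10.0, 1.0], [346.0, 81.0, 24.0], [386.0, 107.0, 26.0]] [ 55. 141. 137.]
side block_center 0.58 [322. 196.] 448 [[374.0, -272.0, 3.0], [405.0, -211.0, 22.0], [446.0, -182.0, 26.0]] [ 64. 163. 158.]
side jig 0.78 [208. 221.] 1905 [[450.0, 13.0, 2.0], [587.0, 76.0, 17.0], [690.0, 121.0, 59.0]] [131. 130. 128.]
side next_block_a 0.87 [152. 236.] 1217 [[553.0, 182.0, 2.0], [590.0, 247.0, 35.0], [649.0, 254.0, 57.0]] [121.  89.  72.]
side next_block_a 0.64 [173. 221.] 751 [[573.0, 65.0, -1.0], [598.0, 177.0, 38.0], [693.0, 183.0, 51.0]] [132.  94.  75.]
side file 0.68 [260. 202.] 336 [[447.0, -92.0, 3.0], [518.0, -74.0, 11.0], [666.0, -66.0, 22.0]] [171. 148. 122.]
```

View pics/scene.png

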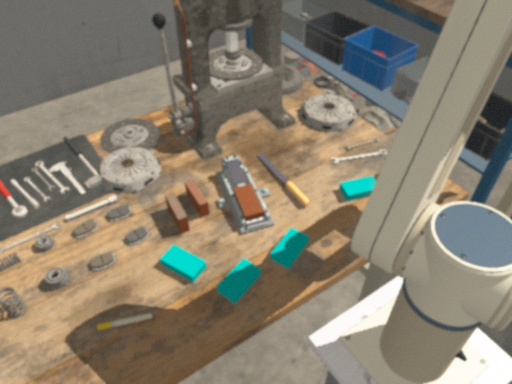

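View pics/side.png

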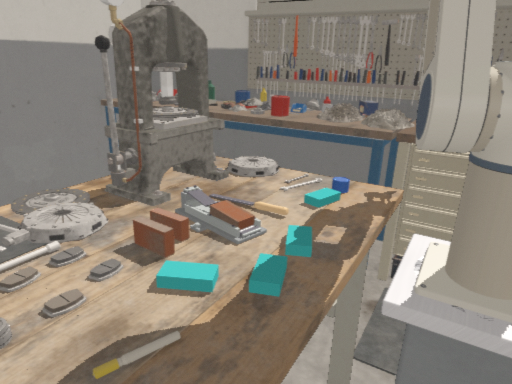

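```bash
python3 - <<'E'
from h import *
for n in ('scene','side'):
    im=cv2.imread(f'pics/{n}.png')[:,:,::-1].astype(int); d=np.load(f'pics/{n}_d.npy')
    ys,xs=np.mgrid[0:384,0:512]; px=np.c_[xs.ravel(),ys.ravel()]; W=world(n,d,px)
    c=im.reshape(-1,3)
    box=(W[:,0]>440)&(W[:,0]<720)&(W[:,1]>-40)&(W[:,1]<140)
    br=box&(c[:,0]-c[:,2]>50)&(W[:,2]>36)&(W[:,1]<125)&(W[:,0]<590)
    P=W[br]; r=cv2.minAreaRect(P[:,:2].astype(np.float32)); print(n,br.sum(),'block',r,P[:,2].mean())
    gr=box&(abs(c[:,0]-c[:,2])<28)&(W[:,2]>12)
    for lo,hi in((12,22),(25,34),(35,70)):
        Q=W[gr&(W[:,2]>lo)&(W[:,2]<hi)]; r=cv2.minAreaRect(Q[:,:2].astype(np.float32)); print(lo,len(Q),r)
E
```

```text
scene 608 block ((521.5165405273438, 64.55389404296875), (52.82429885864258, 103.84849548339844), 75.949462890625) 45.94833768088574
12 370 ((559.416015625, 56.28125), (130.03054809570312, 220.55343627929688), 60.55518341064453)
25 354 ((573.969482421875, 48.490455627441406), (75.61152648925781, 229.72425842285156), 75.33009338378906)
35 421 ((581.6555786132812, 47.017311096191406), (53.683685302734375, 222.0525360107422), 75.56536102294922)
side 478 block ((532.3494262695312, 62.41004180908203), (53.60200881958008, 122.8648681640625), 76.85197448730469) 46.58942479875905
12 497 ((574.254638671875, 69.65199279785156), (98.01805114746094, 245.3826141357422), 79.4296646118164)
25 322 ((576.8888549804688, 48.64723205566406), (77.66928100585938, 229.77540588378906), 74.97398376464844)
35 382 ((627.9935913085938, 34.24510955810547), (58.512699127197266, 124.5473861694336), 75.49417114257812)
```

```bash
python3 - <<'E'
from h import *
from scipy.spatial.transform import Rotation as R
o=get_obs(); Rt=R.from_rotvec(o['orientation']).as_matrix()
print(Rt.round(3)); print(Rt.T@(np.array([470,72,300])-o['ee_pos']))
E
```

```text
[[ 0.292 -0.956 -0.   ]
 [-0.956 -0.292  0.   ]
 [-0.     0.    -1.   ]]
[-556.35561478 -470.4983969  -104.23217988]
```

```bash
python3 -m inch '[{"tx":-3,"ty":-2.5,"tz":-1,"jaw":0},{"tx":-4.7,"ty":-4,"tz":-1,"jaw":0},{"tx":-4.7,"ty":-4,"tz":-1,"jaw":0},{"tx":-4.7,"ty":-4,"tz":-1,"jaw":0},{"tx":-4.7,"ty":-4,"tz":-1,"jaw":0},{"tx":-4.7,"ty":-4,"tz":-1,"jaw":0},{"tx":-4.7,"ty":-4,"tz":-1,"jaw":0},{"tx":-4.7,"ty":-4,"tz":-1,"jaw":0},{"tx":-4.7,"ty":-4,"tz":-1,"jaw":0},{"tx":-4.7,"ty":-4,"tz":-1,"jaw":0},{"tx":-4.7,"ty":-4,"jaw":0},{"tx":-4.7,"ty":-4,"jaw":0}]' && python3 -m inch '[{"az":10.5,"jaw":0},{"az":10.5,"jaw":0},{"az":10.5,"jaw":0},{"tx":-2.5,"ty":-0.5,"jaw":0},{"jaw":0}]'
python3 - <<'E'
from h import *
from scipy.spatial.transform import Rotation as R
o=get_obs(); print(o['t'],o['ee_pos'],R.from_rotvec(o['orientation']).as_matrix().round(3),o['qpos'],o['ft_force'],o['width'])
im,d=viewer.get_image('wrist'); save('wrist1',im); np.save('pics/wrist1_d.npy',d); c,Rc,t=cal('wrist'); print('cam',-Rc.T@t)
np.savez('pics/w1.npz',R=Rc,t=t,k=[c['fx'],c['fy'],c['cx'],c['cy']])
for th in ('block_center','jig'):
    for m in masks_of('wrist',th): print(th,m['score'],m['location'])
E
```

```text
0.5 [ 182.7870138  -597.62846031  195.73550651] [[ 0.292 -0.956 -0.   ]
 [-0.956 -0.292  0.   ]
 [-0.     0.    -1.   ]] [-1.29300404e+00  4.23140411e-01  1.62993634e+00 -3.36913901e-05
  1.08859736e+00 -1.90019230e-02] [-0.64411411 -0.13880406  0.06819446] 87.8070414383813
cam [ 255.1806542  -575.30764451  384.91188195]$[0]: bad value
```

View pics/wrist1.png

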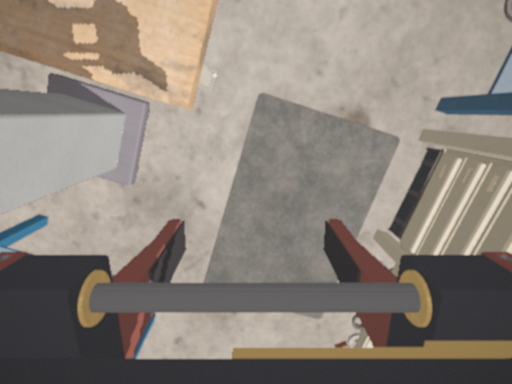

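The row was refused, and the wrist picture only shows the floor at the start pose. I'll retry with all the keys filled in.

```bash
python3 -m inch '[{"tx":-3,"ty":-2.5,"tz":-1,"ax":0,"ay":0,"az":0,"jaw":0},{"tx":-4.7,"ty":-4,"tz":-1,"ax":0,"ay":0,"az":0,"jaw":0},{"tx":-4.7,"ty":-4,"tz":-1,"ax":0,"ay":0,"az":0,"jaw":0},{"tx":-4.7,"ty":-4,"tz":-1,"ax":0,"ay":0,"az":0,"jaw":0},{"tx":-4.7,"ty":-4,"tz":-1,"ax":0,"ay":0,"az":0,"jaw":0},{"tx":-4.7,"ty":-4,"tz":-1,"ax":0,"ay":0,"az":0,"jaw":0},{"tx":-4.7,"ty":-4,"tz":-1,"ax":0,"ay":0,"az":0,"jaw":0},{"tx":-4.7,"ty":-4,"tz":-1,"ax":0,"ay":0,"az":0,"jaw":0},{"tx":-4.7,"ty":-4,"tz":-1,"ax":0,"ay":0,"az":0,"jaw":0},{"tx":-4.7,"ty":-4,"tz":-1,"ax":0,"ay":0,"az":0,"jaw":0},{"tx":-4.7,"ty":-4,"tz":0,"ax":0,"ay":0,"az":0,"jaw":0},{"tx":-4.7,"ty":-4,"tz":0,"ax":0,"ay":0,"az":0,"jaw":0}]' && python3 -m inch '[{"tx":0,"ty":0,"tz":0,"ax":0,"ay":0,"az":10.5,"jaw":0},{"tx":0,"ty":0,"tz":0,"ax":0,"ay":0,"az":10.5,"jaw":0},{"tx":0,"ty":0,"tz":0,"ax":0,"ay":0,"az":10.5,"jaw":0},{"tx":-1,"ty":0,"tz":0,"ax":0,"ay":0,"az":0,"jaw":0},{"tx":0,"ty":0,"tz":0,"ax":0,"ay":0,"az":0,"jaw":0}]'
```

```text
t: 2.15
ee_pos: [468.1, 63.4, 296.3]
orientation: [-2.525, 1.868, -0.002]
ft_force: [0.9, -0.5, -0.0]
width: 0.4
t: 2.78
ee_pos: [470.2, 71.5, 295.8]
orientation: [-1.928, 2.48, -0.0]
ft_force: [-0.1, -0.3, -0.9]
width: 0.2
```

```bash
python3 - <<'E'
from h import *
from scipy.spatial.transform import Rotation as R
o=get_obs(); print(o['t'],o['ee_pos'],R.from_rotvec(o['orientation']).as_matrix().round(3),o['qpos'],o['ft_force'],o['width'])
im,d=viewer.get_image('wrist'); save('wrist2',im); np.save('pics/wrist2_d.npy',d); c,Rc,t=cal('wrist'); print('cam',-Rc.T@t)
for th in ('block_center','jig','leaf'):
    for m in masks_of('wrist',th): 
        ys,xs=np.nonzero(m['pixels']); W=world('wrist',d,np.c_[xs,ys])[d[ys,xs]>0]
        print(th,round(m['score'],2),m['location'],len(W),np.percentile(W,[2,50,98],axis=0).round().tolist())
im=im.astype(int); ys,xs=np.mgrid[0:384,0:512]; W=world('wrist',d,np.c_[xs.ravel(),ys.ravel()]); c=im.reshape(-1,3)
br=(c[:,0]-c[:,2]>45)&(W[:,2]>30)&(W[:,2]<60)&(W[:,0]>455)&(W[:,0]<590)&(W[:,1]<112)&(W[:,1]>20)
P=W[br]; print('block',br.sum(),cv2.minAreaRect(P[:,:2].astype(np.float32)),np.linalg.lstsq(np.c_[P[:,:2]-[520,64],np.ones(len(P))],P[:,2],rcond=None)[0])
g=(abs(c[:,0]-c[:,2])<30)&(W[:,2]>26)&(W[:,2]<33)&(W[:,0]>445)&(W[:,0]<700)&(W[:,1]>-30)&(W[:,1]<130)
print('rails',g.sum(),cv2.minAreaRect(W[g][:,:2].astype(np.float32)))
E
```

```text
2.775 [470.15742195  71.54972592 295.82948213] [[-0.246 -0.969  0.   ]
 [-0.969  0.246  0.   ]
 [-0.    -0.    -1.   ]] [1.25904453e-01 8.45116088e-02 1.84105719e+00 1.41750875e-04
 1.21570510e+00 1.94540985e+00] [-0.08212774 -0.28313671 -0.92689581] 0.21934779823241018
cam [543.3318342   53.0471836  484.92694142]
block_center 0.93 [134.8, 192.7] 2091 [[416.0, 253.0, 2.0], [465.0, 289.0, 25.0], [512.0, 330.0, 27.0]]
block_center 0.86 [286.3, 213.6] 1500 [[322.0, 3.0, 0.0], [363.0, 43.0, 25.0], [395.0, 93.0, 27.0]]
block_center 0.61 [441.2, 149.9] 2282 [[376.0, -284.0, 3.0], [412.0, -231.0, 26.0], [445.0, -184.0, 27.0]]
block_center 0.59 [200.6, 237.8] 1519 [[324.0, 156.0, 3.0], [352.0, 198.0, 25.0], [382.0, 256.0, 27.0]]
block_center 0.57 [249.8, 124.5] 2324 [[475.0, 33.0, 43.0], [525.0, 63.0, 49.0], [571.0, 94.0, 54.0]]
jig 0.91 [252.1, 69.2] 7905 [[460.0, -19.0, 7.0], [606.0, 36.0, 28.0], [684.0, 114.0, 61.0]]
jig 0.39 [250.8, 164.0] 297 [[452.0, 53.0, 16.0], [463.0, 78.0, 19.0], [476.0, 103.0, 43.0]]
leaf 0.68 [254.3, 45.3] 1672 [[589.0, 10.0, 39.0], [631.0, 32.0, 47.0], [668.0, 56.0, 55.0]]
leaf 0.5 [249.8, 164.4] 281 [[452.0, 54.0, 15.0], [463.0, 79.0, 19.0], [474.0, 105.0, 20.0]]
block 2281 ((522.747802734375, 62.758888244628906), (52.75699234008789, 99.05670166015625), 75.64362335205078) [ 9.98047399e-02 -2.85288174e-02  4.80464042e+01]
rails 1558 ((567.4273681640625, 49.51610565185547), (76.0982894897461, 208.89732360839844), 75.0134048461914)
```

View pics/wrist2.png

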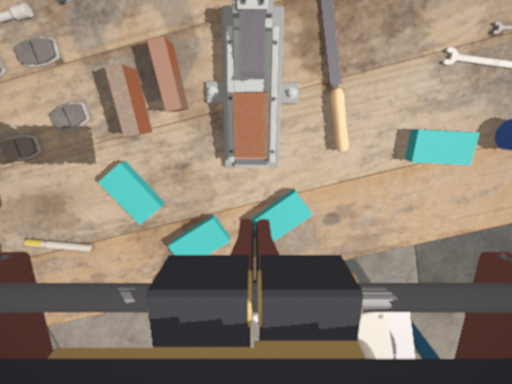

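The wrist picture shows the block at about (250,125) with the jig axis vertical in the image, so the tool is lined up with the lane. The shut fingertips are at (255,230). I'm descending above the press point.

```bash
python3 -m inch '[{"tx":-0.4,"ty":-1.5,"tz":4,"ax":0,"ay":0,"az":0,"jaw":0},{"tx":0,"ty":0,"tz":6,"ax":0,"ay":0,"az":0,"jaw":0},{"tx":0,"ty":0,"tz":6,"ax":0,"ay":0,"az":0,"jaw":0},{"tx":0,"ty":0,"tz":4,"ax":0,"ay":0,"az":0,"jaw":0},{"tx":0,"ty":0,"tz":2.4,"ax":0,"ay":0,"az":0,"jaw":0},{"tx":0,"ty":0,"tz":0.5,"ax":0,"ay":0,"az":0,"jaw":0},{"tx":0,"ty":0,"tz":0,"ax":0,"ay":0,"az":0,"jaw":0}]'; python3 - <<'E'
from h import *
o=get_obs(); print(o['ee_pos'],o['ft_force'])
im,d=viewer.get_image('wrist'); c=cv2.resize(im[60:300,130:380],None,fx=2.4,fy=2.4); save('wrist3',c)
im,d=viewer.get_image('side'); save('side3',cv2.resize(im[150:260,150:320],None,fx=4,fy=4))
E
```

```text
t: 3.85
ee_pos: [485.8, 71.0, 67.1]
orientation: [-1.924, 2.484, -0.0]
ft_force: [0.3, -1.3, 0.8]
width: 0.2
[485.82626644  70.99864278  67.1230549 ] [ 0.33067657 -1.32216194  0.78267901]
```

View pics/wrist3.png

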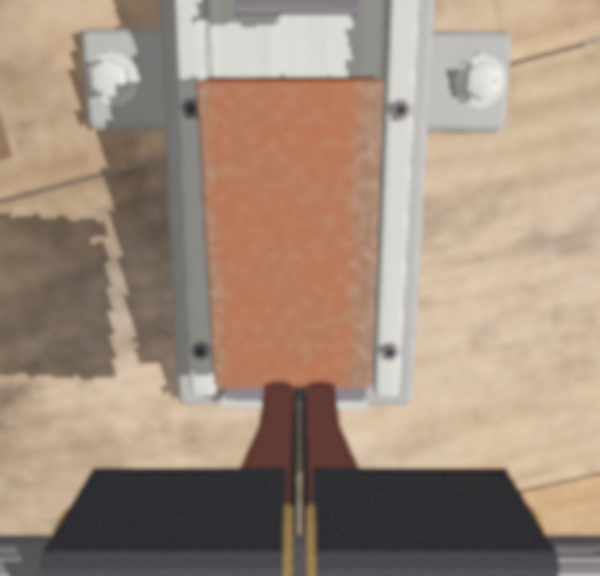

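View pics/side3.png

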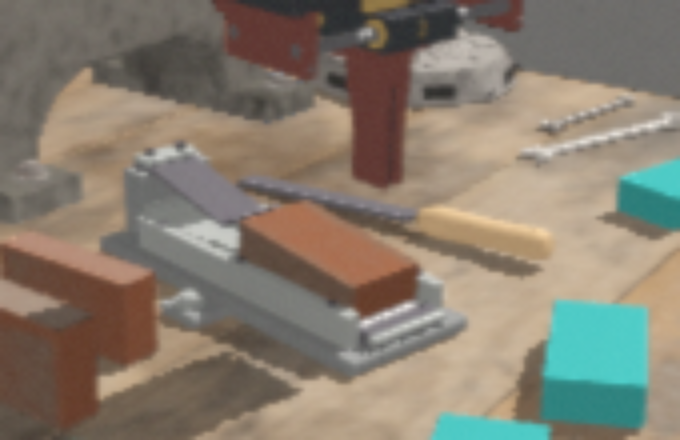

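```bash
python3 - <<'E'
from h import *
P=proj('side',[[485.8,71,67.1],[485.8,71,44],[474.3,75.2,43]]); print((P-[150,150])*4)
d=viewer.get_image('side')[1]; ys=np.arange(150,215); 
print(world('side',d,[[245,192],[240,190],[248,190],[245,185],[245,178]]).round(1))
W=proj('wrist',[[485.8,71,67.1]]); print((W-[130,60])*2.4)
E
```

```text
[[374.46016133 224.60392583]
 [373.77851262 262.31090632]
 [387.05517687 270.85619109]]
[[477.1  80.3 105.5]
 [491.4  78.3 106.7]
 [474.5  72.2 108.3]
 [477.6  80.1 121.5]
 [476.7  82.2 138.1]]
[[300.17034414 383.49583446]]
```

```bash
python3 - <<'E'
from h import *
im,d=viewer.get_image('side'); print(get_obs()['t'],get_obs()['ee_pos'])
for r in range(188,216,3): print(r,world('side',d,[[244,r]]).round(0),im[r,244])
m=masks_of('side','block_center'); print([x['location'] for x in m])
E
```

```text
4.05 [486.32836395  71.15367444  67.87036441]
188 [[480.  81. 114.]] [96 58 52]
191 [[479.  82. 108.]] [97 58 54]
194 [[478.  83. 101.]] [96 58 52]
197 [[ 613. -135.   -0.]] [147 127 109]
200 [[586. -92.  10.]] [143 131 129]
203 [[576. -77.   8.]] [95 91 93]
206 [[575. -76.  -1.]] [99 85 70]
209 [[565. -59.  -1.]] [181 151 126]
212 [[495.  54.  45.]] [166 116  89]
215 [[488.  66.  43.]] [169 115  87]
[[188.8, 276.7], [233.7, 212.6], [268.4, 276.3], [323.1, 197.1], [300.3, 241.4], [199.5, 198.5]]
```

The side view puts the visible fingertip about 30 mm above the reported TCP. I'll descend in small steps and watch the force.

```bash
python3 -m inch '[{"tx":0,"ty":0,"tz":0.7,"ax":0,"ay":0,"az":0,"jaw":0},{"tx":0,"ty":0,"tz":0.7,"ax":0,"ay":0,"az":0,"jaw":0},{"tx":0,"ty":0,"tz":0,"ax":0,"ay":0,"az":0,"jaw":0}]'; python3 - <<'E'
from h import *
im,d=viewer.get_image('side'); print(get_obs()['ee_pos'],get_obs()['qpos'],get_obs()['ft_force'])
for r in range(190,220,2): print(r,world('side',d,[[244,r]]).round(0),im[r,244])
print(proj('wrist',[[486,71.2,53],[486,71.2,83]]),proj('side',[[486,71.2,53]]))
im,d=viewer.get_image('wrist')
for r in range(200,240,4): print(r,world('wrist',d,[[249,r]]).round(0),im[r,249])
E
```

```text
t: 4.47
ee_pos: [484.8, 71.0, 52.0]
orientation: [1.923, -2.483, -0.001]
ft_force: [0.6, -0.6, 0.3]
width: 0.1
[485.03623767  71.00238483  52.26560854] [1.21069628e-01 4.59997818e-01 2.01141499e+00 1.35966818e-05
 6.71285135e-01 1.94483686e+00] [ 0.17996434 -0.51124878 -0.47588512]
190 [[479.  82. 110.]] [97 56 52]
192 [[479.  81. 105.]] [99 59 53]
194 [[479.  81. 101.]] [98 59 53]
196 [[480.  80.  95.]] [96 56 51]
198 [[478.  83.  92.]] [96 57 51]
200 [[480.  80.  86.]] [97 59 53]
202 [[478.  83.  83.]] [95 54 49]
204 [[583. -89.  -1.]] [97 84 74]
206 [[576. -77.  -1.]] [98 86 71]
208 [[568. -64.  -1.]] [164 139 113]
210 [[500.  46.  46.]] [163 126 104]
212 [[495.  54.  45.]] [167 118  91]
214 [[489.  64.  45.]] [170 113  88]
216 [[484.  72.  44.]] [169 113  86]
218 [[479.  79.  43.]] [169 113  83]
[[254.07616816 218.72671274]
 [254.11596924 236.70980212]] [[243.38917112 211.93451254]]
200 [[499.  72.  46.]] [182 123  94]
204 [[496.  73.  46.]] [183 125  96]
208 [[493.  73.  46.]] [185 131 105]
212 [[489.  74.  45.]] [186 127  98]
216 [[486.  75.  44.]] [186 126  96]
220 [[497.  72.  81.]] [111  68  58]
224 [[497.  72.  88.]] [99 60 54]
228 [[497.  71.  94.]] [100  60  54]
232 [[497.  71.  99.]] [98 60 54]
236 [[497.  71. 105.]] [98 59 53]
```

```bash
python3 -c "
from workcell import ctrl,viewer; print(ctrl.tcp_to_grasp,[a for a in dir(ctrl) if a[0]!='_'])"; python3 -m inch '[{"tx":0,"ty":0,"tz":0.3,"ax":0,"ay":0,"az":0,"jaw":0},{"tx":0,"ty":0,"tz":0.2,"ax":0,"ay":0,"az":0,"jaw":0},{"tx":0,"ty":0,"tz":0,"ax":0,"ay":0,"az":0,"jaw":0}]';python3 -m inch '[{"tx":0,"ty":0,"tz":0.2,"ax":0,"ay":0,"az":0,"jaw":0},{"tx":0,"ty":0,"tz":0,"ax":0,"ay":0,"az":0,"jaw":0}]'
```

```text
18.700000000000003 ['Unreachable', 'close_job', 'tcp_to_grasp']
t: 4.95
ee_pos: [485.3, 71.0, 47.6]
orientation: [1.923, -2.484, -0.0]
ft_force: [-0.4, -0.2, 0.2]
width: 0.8
t: 5.2
ee_pos: [485.4, 71.0, 45.6]
orientation: [1.923, -2.484, -0.0]
ft_force: [-0.3, -0.5, 0.6]
width: 0.2
```

```bash
python3 -m inch '[{"tx":0,"ty":0,"tz":0.1,"ax":0,"ay":0,"az":0,"jaw":0},{"tx":0,"ty":0,"tz":0,"ax":0,"ay":0,"az":0,"jaw":0}]';python3 -m inch '[{"tx":0,"ty":0,"tz":0.1,"ax":0,"ay":0,"az":0,"jaw":0},{"tx":0,"ty":0,"tz":0,"ax":0,"ay":0,"az":0,"jaw":0}]'; python3 -m inch '[{"tx":0,"ty":0,"tz":0.1,"ax":0,"ay":0,"az":0,"jaw":0},{"tx":0,"ty":0,"tz":0,"ax":0,"ay":0,"az":0,"jaw":0}]'
```

```text
t: 5.45
ee_pos: [485.4, 71.0, 44.7]
orientation: [1.923, -2.484, -0.0]
ft_force: [0.6, -0.6, -0.1]
width: 1.0
t: 5.7
ee_pos: [485.4, 71.0, 43.7]
orientation: [1.923, -2.484, -0.0]
ft_force: [-1.0, -0.4, -0.9]
width: 0.4
t: 5.95
ee_pos: [485.4, 71.0, 42.7]
orientation: [1.923, -2.484, -0.0]
ft_force: [-0.2, 0.1, 0.9]
width: 0.3
```

```bash
python3 - <<'E'
from h import *
im,d=viewer.get_image('side'); print(get_obs()['ee_pos'])
for r in range(150,214,3): print(r,world('side',d,[[244,r]]).round(0)[0],im[r,244],world('side',d,[[236,r]]).round(0)[0],im[r,236])
E
```

```text
[485.42931708  71.05121984  42.70883753]
150 [474.  93. 202.] [91 53 48] [480. 114. 205.] [97 57 50]
153 [468. 101. 198.] [97 57 52] [479. 114. 199.] [97 57 52]
156 [469. 101. 192.] [72 51 49] [480. 114. 193.] [89 58 55]
159 [468. 101. 185.] [46 49 51] [474. 122. 189.] [47 47 49]
162 [472.  95. 177.] [145 119  72] [474. 122. 183.] [45 47 50]
165 [467. 103. 173.] [73 72 71] [492.  95. 168.] [44 46 50]
168 [465. 106. 168.] [130 111  72] [491.  96. 161.] [46 47 51]
171 [466. 104. 161.] [109  95  79] [472. 125. 165.] [82 82 84]
174 [468. 100. 153.] [72 59 55] [491.  96. 148.] [95 63 57]
177 [477.  86. 141.] [99 59 53] [ 740. -287.   -0.] [162 135 114]
180 [477.  86. 134.] [97 57 52] [ 720. -257.    0.] [179 153 124]
183 [478.  84. 127.] [95 55 48] [ 702. -230.    1.] [168 144 118]
186 [478.  84. 120.] [100  60  54] [ 690. -210.   -2.] [146 121  96]
189 [478.  84. 113.] [101  61  53] [ 674. -186.   -2.] [133 114  94]
192 [477.  84. 107.] [97 57 51] [ 660. -165.   -3.] [145 126 105]
195 [478.  83.  99.] [95 56 50] [ 643. -139.   -1.] [154 133 113]
198 [480.  80.  91.] [97 59 52] [ 626. -113.    1.] [140 126 115]
201 [478.  82.  84.] [97 58 52] [603. -78.   7.] [92 88 90]
204 [479.  81.  77.] [98 58 53] [603. -78.  -1.] [97 80 67]
207 [480.  79.  69.] [108  79  64] [522.  47.  49.] [166 118  92]
210 [501.  44.  45.] [162 126 106] [515.  58.  47.] [171 114  85]
213 [493.  58.  44.] [169 114  86] [507.  69.  45.] [169 113  84]
```

The body's underside is at z≈150 and the fingertip at z≈71, which is 79 mm and matches the stated finger length. So the fingers are intact and the reported TCP z reads about 28 mm low. I'll use contact as the reference and carry on down carefully.

```bash
python3 -m inch '[{"tx":0,"ty":0,"tz":0.8,"ax":0,"ay":0,"az":0,"jaw":0},{"tx":0,"ty":0,"tz":0.8,"ax":0,"ay":0,"az":0,"jaw":0},{"tx":0,"ty":0,"tz":0.4,"ax":0,"ay":0,"az":0,"jaw":0},{"tx":0,"ty":0,"tz":0,"ax":0,"ay":0,"az":0,"jaw":0}]';python3 -m inch '[{"tx":0,"ty":0,"tz":0.2,"ax":0,"ay":0,"az":0,"jaw":0},{"tx":0,"ty":0,"tz":0,"ax":0,"ay":0,"az":0,"jaw":0}]'; python3 - <<'E'
from h import *
im,d=viewer.get_image('side'); save('side4',cv2.resize(im[150:260,150:320],None,fx=4,fy=4))
E
```

```text
t: 6.5
ee_pos: [485.0, 71.0, 22.2]
orientation: [1.923, -2.483, -0.001]
ft_force: [-0.5, -0.0, 0.4]
width: 0.6
t: 6.75
ee_pos: [485.5, 71.1, 20.7]
orientation: [-1.923, 2.484, -0.0]
ft_force: [-0.1, 0.0, -0.6]
width: 0.3
```

View pics/side4.png

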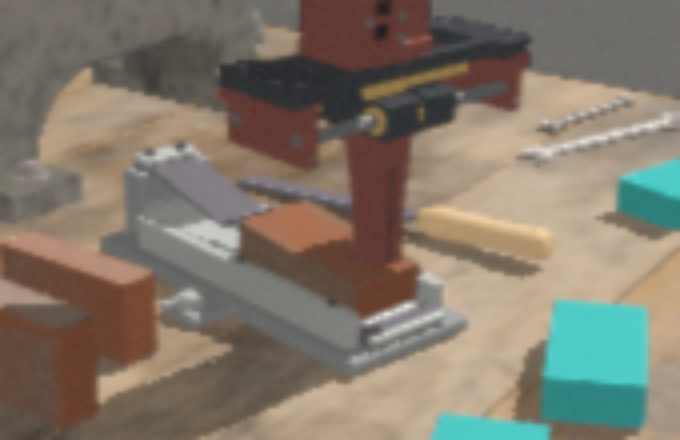

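The fingers stand just above the near end of the block, tip at crop (378,262), on the centreline. Next I go down to contact.

```bash
S='';python3 -m inch '[{"tx":0,"ty":0,"tz":0.15,"ax":0,"ay":0,"az":0,"jaw":0},{"tx":0,"ty":0,"tz":0,"ax":0,"ay":0,"az":0,"jaw":0}]'; python3 -m inch '[{"tx":0,"ty":0,"tz":0.1,"ax":0,"ay":0,"az":0,"jaw":0},{"tx":0,"ty":0,"tz":0,"ax":0,"ay":0,"az":0,"jaw":0}]';python3 -m inch '[{"tx":0,"ty":0,"tz":0.1,"ax":0,"ay":0,"az":0,"jaw":0},{"tx":0,"ty":0,"tz":0,"ax":0,"ay":0,"az":0,"jaw":0}]'
```

```text
t: 7.05
ee_pos: [485.4, 71.0, 19.2]
orientation: [1.923, -2.484, -0.0]
ft_force: [-0.9, -0.8, -0.5]
width: 0.5
t: 7.3
ee_pos: [485.6, 71.1, 18.4]
orientation: [-1.923, 2.484, -0.0]
ft_force: [-0.7, -0.2, 2.0]
width: 0.7
t: 7.55
ee_pos: [486.1, 71.0, 17.5]
orientation: [-1.923, 2.483, -0.001]
ft_force: [0.9, -0.8, 3.8]
width: 0.2
```

```bash
python3 -m inch '[{"tx":0,"ty":0,"tz":0.1,"ax":0,"ay":0,"az":0,"jaw":0},{"tx":0,"ty":0,"tz":0,"ax":0,"ay":0,"az":0,"jaw":0}]'; python3 -m inch '[{"tx":0,"ty":0,"tz":0.1,"ax":0,"ay":0,"az":0,"jaw":0},{"tx":0,"ty":0,"tz":0,"ax":0,"ay":0,"az":0,"jaw":0}]';python3 -m inch '[{"tx":0,"ty":0,"tz":0.1,"ax":0,"ay":0,"az":0,"jaw":0},{"tx":0,"ty":0,"tz":0,"ax":0,"ay":0,"az":0,"jaw":0}]'
```

```text
t: 7.8
ee_pos: [486.5, 71.1, 16.7]
orientation: [-1.922, 2.483, -0.002]
ft_force: [1.5, -0.6, 6.2]
width: 0.4
t: 8.05
ee_pos: [487.0, 71.1, 15.9]
orientation: [-1.922, 2.482, -0.002]
ft_force: [1.3, -1.2, 6.4]
width: 0.7
t: 8.3
ee_pos: [487.6, 71.1, 15.2]
orientation: [-1.921, 2.481, -0.003]
ft_force: [3.2, -2.3, 8.7]
width: 0.5
```

```bash
python3 -m inch '[{"tx":0,"ty":0,"tz":0.1,"ax":0,"ay":0,"az":0,"jaw":0},{"tx":0,"ty":0,"tz":0,"ax":0,"ay":0,"az":0,"jaw":0}]'; python3 -m inch '[{"tx":0,"ty":0,"tz":0.1,"ax":0,"ay":0,"az":0,"jaw":0},{"tx":0,"ty":0,"tz":0,"ax":0,"ay":0,"az":0,"jaw":0}]';python3 -m inch '[{"tx":0,"ty":0,"tz":0.1,"ax":0,"ay":0,"az":0,"jaw":0},{"tx":0,"ty":0,"tz":0,"ax":0,"ay":0,"az":0,"jaw":0}]'; python3 -m inch '[{"tx":0,"ty":0,"tz":0.1,"ax":0,"ay":0,"az":0,"jaw":0},{"tx":0,"ty":0,"tz":0,"ax":0,"ay":0,"az":0,"jaw":0}]'
```

```text
t: 8.55
ee_pos: [487.8, 71.0, 14.8]
orientation: [-1.921, 2.481, -0.004]
ft_force: [1.3, -2.9, 17.7]
width: 0.5
t: 8.8
ee_pos: [488.0, 71.0, 14.6]
orientation: [-1.921, 2.481, -0.004]
ft_force: [-1.4, -3.3, 28.8]
width: 0.7
t: 9.05
ee_pos: [488.0, 71.0, 14.5]
orientation: [-1.921, 2.481, -0.004]
ft_force: [-5.1, -4.3, 40.7]
width: 0.1
t: 9.3
ee_pos: [488.1, 71.0, 14.3]
orientation: [-1.921, 2.481, -0.005]
ft_force: [-7.6, -4.8, 54.4]
width: 0.7
```

The tongue is flat: stiff contact at reported z≈14.6. I'll ease back to about 20 N and start sliding.

```bash
python3 -m inch '[{"tx":0,"ty":0,"tz":-0.27,"ax":0,"ay":0,"az":0,"jaw":0},{"tx":0,"ty":0,"tz":0,"ax":0,"ay":0,"az":0,"jaw":0}]'; python3 -m inch '[{"tx":0,"ty":-0.4,"tz":0,"ax":0,"ay":0,"az":0,"jaw":0},{"tx":0,"ty":-0.4,"tz":0,"ax":0,"ay":0,"az":0,"jaw":0},{"tx":0,"ty":0,"tz":0,"ax":0,"ay":0,"az":0,"jaw":0}]'; python3 - <<'E'
from h import *
im,d=viewer.get_image('side'); save('side5',cv2.resize(im[150:260,150:320],None,fx=4,fy=4))
E
```

```text
t: 9.55
ee_pos: [487.9, 71.0, 14.8]
orientation: [-1.921, 2.481, -0.004]
ft_force: [0.4, -2.5, 21.2]
width: 0.3
t: 9.93
ee_pos: [491.9, 69.4, 14.6]
orientation: [1.922, -2.483, -0.003]
ft_force: [-9.8, 2.2, 32.4]
width: 0.5
```

View pics/side5.png

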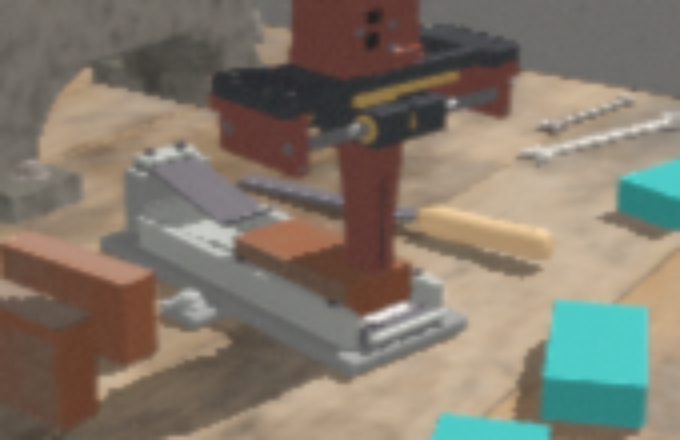

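The block now lies flat and has begun to move: near corner at crop (408,262), before at (415,268). I keep sliding.

```bash
python3 -m inch '[{"tx":0,"ty":-0.4,"tz":-0.08,"ax":0,"ay":0,"az":0,"jaw":0},{"tx":0,"ty":-0.4,"tz":0,"ax":0,"ay":0,"az":0,"jaw":0},{"tx":0,"ty":0,"tz":0,"ax":0,"ay":0,"az":0,"jaw":0}]';  python3 -m inch '[{"tx":0,"ty":-0.4,"tz":0,"ax":0,"ay":0,"az":0,"jaw":0},{"tx":0,"ty":-0.4,"tz":0,"ax":0,"ay":0,"az":0,"jaw":0}]'; python3 - <<'E'
from h import *
im,d=viewer.get_image('side'); save('side6',cv2.resize(im[150:260,150:320],None,fx=4,fy=4))
E
```

```text
t: 10.35
ee_pos: [500.1, 67.2, 14.7]
orientation: [1.922, -2.483, -0.002]
ft_force: [-5.1, 1.3, 19.1]
width: 0.4
t: 10.6
ee_pos: [507.2, 65.3, 14.7]
orientation: [1.922, -2.482, -0.003]
ft_force: [-7.6, 1.3, 21.3]
width: 0.6
```

View pics/side6.png

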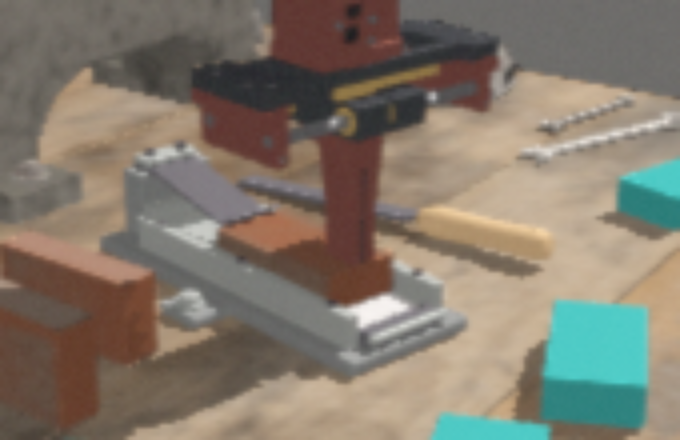

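The block follows the fingertip and stays flat (near corner at crop (385,258)). Sliding on.

```bash
python3 -m inch '[{"tx":0,"ty":-0.5,"tz":0,"ax":0,"ay":0,"az":0,"jaw":0},{"tx":0,"ty":-0.5,"tz":0,"ax":0,"ay":0,"az":0,"jaw":0},{"tx":0,"ty":-0.5,"tz":0,"ax":0,"ay":0,"az":0,"jaw":0}]';  python3 -m inch '[{"tx":0,"ty":-0.5,"tz":0,"ax":0,"ay":0,"az":0,"jaw":0},{"tx":0,"ty":-0.5,"tz":0,"ax":0,"ay":0,"az":0,"jaw":0}]';python3 -m inch '[{"tx":0,"ty":-0.5,"tz":0,"ax":0,"ay":0,"az":0,"jaw":0},{"tx":0,"ty":-0.5,"tz":0,"ax":0,"ay":0,"az":0,"jaw":0}]'
```

```text
t: 11.02
ee_pos: [519.1, 61.7, 14.6]
orientation: [1.92, -2.479, -0.008]
ft_force: [-11.9, 2.7, 24.0]
width: 0.6
t: 11.28
ee_pos: [529.6, 59.2, 14.5]
orientation: [1.92, -2.48, -0.006]
ft_force: [-11.5, 3.6, 23.6]
width: 0.4
t: 11.52
ee_pos: [539.4, 56.7, 14.4]
orientation: [1.92, -2.48, -0.006]
ft_force: [-11.7, 3.0, 21.5]
width: 0.8
```

```bash
python3 -m inch '[{"tx":0,"ty":-0.5,"tz":0,"ax":0,"ay":0,"az":0,"jaw":0},{"tx":0,"ty":-0.5,"tz":0.02,"ax":0,"ay":0,"az":0,"jaw":0}]';python3 -m inch '[{"tx":0,"ty":-0.5,"tz":0,"ax":0,"ay":0,"az":0,"jaw":0},{"tx":0,"ty":-0.5,"tz":0,"ax":0,"ay":0,"az":0,"jaw":0}]'; python3 - <<'E'
from h import *
im,d=viewer.get_image('side'); save('side7',cv2.resize(im[150:260,150:320],None,fx=4,fy=4))
E
```

```text
t: 11.78
ee_pos: [549.0, 54.2, 14.3]
orientation: [1.92, -2.48, -0.007]
ft_force: [-12.3, 3.3, 23.9]
width: 0.3
t: 12.02
ee_pos: [558.8, 51.8, 14.3]
orientation: [1.92, -2.481, -0.006]
ft_force: [-12.3, 2.4, 22.1]
width: 0.4
```

View pics/side7.png

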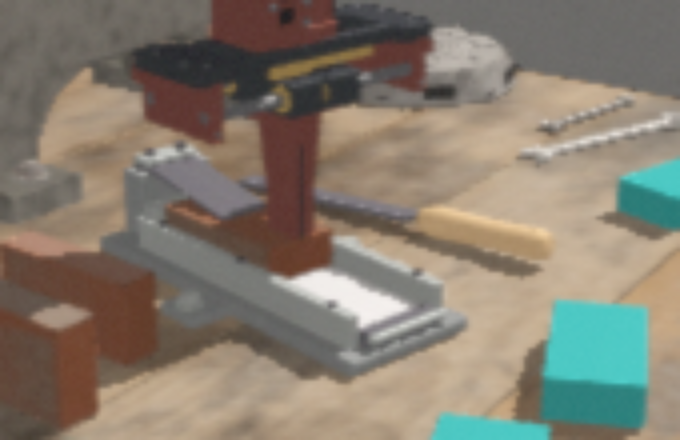

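The block is under the leaf and the finger is still about 10 mm from its near end. Roughly 16 mm to go.

```bash
python3 -m inch '[{"tx":0,"ty":-0.5,"tz":0,"ax":0,"ay":0,"az":0,"jaw":0},{"tx":0,"ty":-0.5,"tz":0,"ax":0,"ay":0,"az":0,"jaw":0}]';for i in 1 ; do python3 -m inch '[{"tx":0,"ty":-0.3,"tz":0,"ax":0,"ay":0,"az":0,"jaw":0},{"tx":0,"ty":0,"tz":0,"ax":0,"ay":0,"az":0,"jaw":0}]'; done; python3 -m inch '[{"tx":0,"ty":-0.2,"tz":0,"ax":0,"ay":0,"az":0,"jaw":0},{"tx":0,"ty":0,"tz":0,"ax":0,"ay":0,"az":0,"jaw":0}]'
```

```text
t: 12.32
ee_pos: [568.5, 49.2, 14.3]
orientation: [1.92, -2.481, -0.006]
ft_force: [-11.0, 2.7, 22.1]
width: 0.4
t: 12.58
ee_pos: [571.4, 48.6, 14.3]
orientation: [1.92, -2.481, -0.007]
ft_force: [-10.8, 3.0, 21.4]
width: 0.1
t: 12.82
ee_pos: [571.4, 48.5, 14.3]
orientation: [1.918, -2.479, -0.011]
ft_force: [-17.5, 6.1, 28.1]
width: 0.8
```

```bash
python3 -m inch '[{"tx":0,"ty":-0.2,"tz":0,"ax":0,"ay":0,"az":0,"jaw":0},{"tx":0,"ty":0,"tz":0,"ax":0,"ay":0,"az":0,"jaw":0}]'; python3 - <<'E'
from h import *
im,d=viewer.get_image('side'); save('side8',cv2.resize(im[170:235,170:265],None,fx=7,fy=7,interpolation=cv2.INTER_CUBIC))
E
```

```text
t: 13.08
ee_pos: [571.4, 48.5, 14.3]
orientation: [1.917, -2.477, -0.015]
ft_force: [-22.0, 7.8, 33.3]
width: 0.8
```

View pics/side8.png

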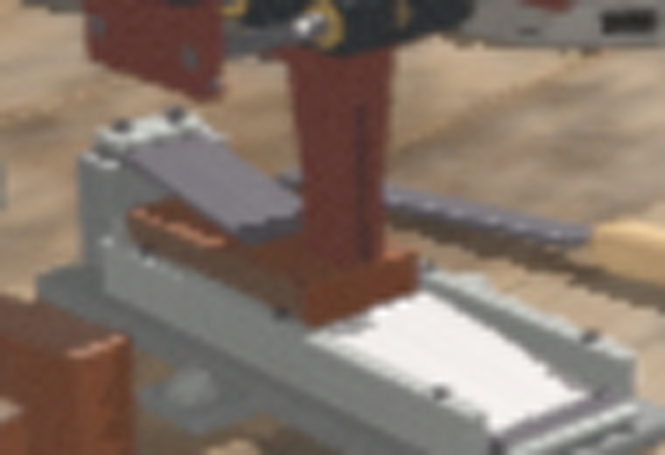

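The block has stopped against the end stop: no further motion while the force rises. The tongue looks raised behind it (crop (360,330)). I'll relax the forward load and lift off.

```bash
python3 -m inch '[{"tx":0,"ty":0.35,"tz":0,"ax":0,"ay":0,"az":0,"jaw":0},{"tx":0,"ty":0,"tz":-0.2,"ax":0,"ay":0,"az":0,"jaw":0},{"tx":0,"ty":0,"tz":-0.5,"ax":0,"ay":0,"az":0,"jaw":0},{"tx":0,"ty":0,"tz":-2,"ax":0,"ay":0,"az":0,"jaw":0},{"tx":0,"ty":0.5,"tz":-4,"ax":0,"ay":0,"az":0,"jaw":0},{"tx":0,"ty":5,"tz":-2,"ax":0,"ay":0,"az":0,"jaw":0},{"tx":0,"ty":2,"tz":0,"ax":0,"ay":0,"az":0,"jaw":0},{"tx":0,"ty":0,"tz":0,"ax":0,"ay":0,"az":0,"jaw":0}]'; python3 - <<'E'
from h import *
print(get_obs()['ee_pos'],get_obs()['ft_force'])
im,d=viewer.get_image('wrist'); save('wrist9',cv2.resize(im[0:240,130:380],None,fx=2.4,fy=2.4))
W=world('wrist',d,np.array([[x,y] for y in range(384) for x in range(512)])); c=im.reshape(-1,3).astype(int)
u=np.array([.9686,-.2487]);v=np.array([.2487,.9686]); J=np.c_[(W[:,:2]-[556.6,54.1])@u,(W[:,:2]-[556.6,54.1])@v,W[:,2]]
b=(c[:,0]-c[:,2]>45)&(abs(J[:,1])<29)&(J[:,0]>-60)&(J[:,0]<110)&(J[:,2]>37)&(J[:,2]<55)
print('block',np.percentile(J[b],[1,50,99],axis=0).round(1))
for x in range(-90,35,8):
    q=(abs(J[:,0]-x)<3)&(abs(J[:,1])<12); print(x,np.median(J[q,2]).round(1),end='; ')
q=(abs(J[:,0]-40)<4)&(abs(J[:,1])<12);print('lip',np.median(J[q,2]))
im,d=viewer.get_image('side'); save('side9',cv2.resize(im[170:235,170:265],None,fx=7,fy=7,interpolation=cv2.INTER_CUBIC))
E
```

```text
t: 14.12
ee_pos: [501.9, 66.9, 101.8]
orientation: [-1.924, 2.483, -0.001]
ft_force: [0.4, -0.4, 0.4]
width: 0.4
[501.87998106  66.88370793 101.76799072] [ 0.39884425 -0.43929266  0.3582662 ]
block [[  6.7 -25.1  39.5]
 [ 31.5   3.6  41.1]
 [102.2  27.1  42.8]]
-90 18.6; -82 18.0; -74 18.8; -66 19.7; -58 20.5; -50 21.9; -42 157.0; -34 237.7; -26 232.7; -18 25.0; -10 25.5; -2 26.1; 6 40.9; 14 41.2; 22 290.9; 30 41.1; lip 47.60839642879205
```

View pics/wrist9.png

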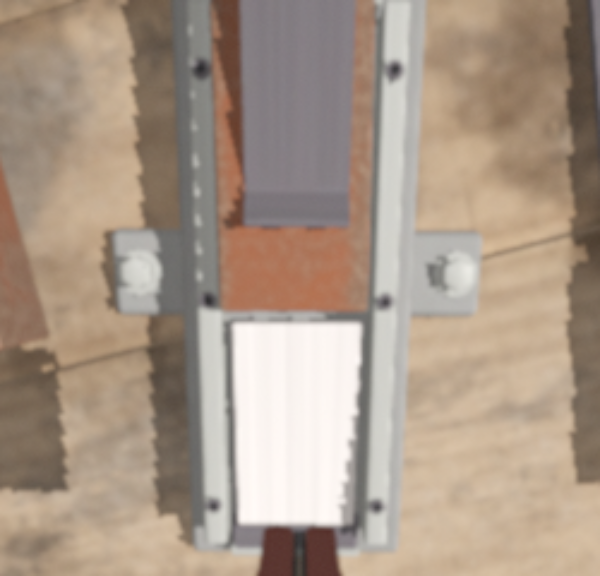

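The tongue is up (18→26 mm along its length), the block is level at z 41 with a small gap behind it, the leaf is lifted and the robot is clear. Handing in.

```bash
python3 -c "
from workcell import ctrl; print(ctrl.close_job())"
```

```text
the job is handed in; nothing more can be done
None
```

I loaded the block and handed the job in at about 14 s of robot time. No verdict was reported. I pressed near the block's near end with shut fingers until the tongue was flat, then slid it about 86 mm along the lane under the leaf at roughly 20–25 N. I stopped when the push force rose with no further motion, then relaxed the load and lifted away.

**Last checks:**
- **Block:** its top lies level at z ≈ 41 mm, and the visible part runs from 6.7 to 102 mm in the jig frame. Its near end is a few mm past the tongue tip.
- **Tongue and leaf:** the tongue is up again behind the block, with its tip at about 26 mm. The leaf's lip reads about 47.6 mm, against 45 mm at rest.
- **Robot:** clear of everything, with about 0 N at the wrist.

**What disagreed or went wrong:**
- **Reported fingertip height:** the reported TCP z was about 28 mm lower than the visible fingertip, so I used contact force instead.
- **Peak press:** the press briefly reached 54 N before I eased off. That is under the 120 N wrist limit.
- **Jig position:** my estimate of the jig's origin is only good to about 4 mm. Contact with the stop comes from the force rise, not from the measured position.
- **Not checked:** I could not view the last side picture because the picture limit was reached. I did not re-measure the other two blocks or the file, but nothing came near them.

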